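# Unlock the die drawer and reunite the leaf dies

## Task

Unlock the blue die drawer by turning its three dials, one at a time, to the code (nearest the robot: green, middle: yellow, farthest: white), then pull the drawer open all the way. Put every brass upper die half in it onto its own dark lower half on the bench, the one whose keys fit its notches, so that it seats flush. Then push the empty drawer fully shut, lock it again by turning all three dials to their red dots, and leave the other things on the bench alone.

Things in the scene. Friction and masses are not known exactly. Their poses are not given: they have to be found in the camera images.
- cabinet: Blue steel cabinet 170 (x) x 335 (y) x 85 mm high, fixed. Origin: centre of the underside. Drawer opens to its -x. Three dials on top at x = +14 mm; dial_near at y = +90, dial_middle 0, dial_far -90 mm. The lock is real: the drawer jams unless all three dials are within about 0.2 rad of their code dots, when opening and for the last 60 mm of shutting.
- drawer (a joint): Drawer of the cabinet, m; 0 = shut, 0.135 = fully out (towards the cabinet's -x). Slides with about 2 N of friction and stays where left. Inside 122 mm (x) x 310 mm (y); side and back walls end 46 mm, the front 74 mm above the bench.
- drawer_handle (a point): Top of the drawer's orange pull, a fin on the drawer's front: 14 mm thick (along the cabinet's y), 45 mm long (along its x), 50 mm tall. This point is the centre of its top edge and lies 73 mm above the bench; pinch the fin across its thickness from above. Axes as the cabinet's.
- drawer_floor (a point): Centre of the drawer's inner floor, 12 mm above the bench; moves with the drawer. Up to three upper halves lie on it side by side about 100 mm apart along y, their x axes about along the cabinet's x.
- dial_near (a joint): Dial nearest the robot, upright axis, on the cabinet: grip bar with a white pointer at one end. Rad, growing anticlockwise from above, limits +-1.6; 0 = pointer towards the cabinet's -x. Dots round it: red -1.4, yellow -0.7, white 0, green 0.7, black 1.4. Stiff (0.05 N m), stays where left, no detents. Its code: green (0.7).
- dial_middle (a joint): Dial in the middle, upright axis, on the cabinet: grip bar with a white pointer at one end. Rad, growing anticlockwise from above, limits +-1.6; 0 = pointer towards the cabinet's -x. Dots round it: red -1.4, yellow -0.7, white 0, green 0.7, black 1.4. Stiff (0.05 N m), stays where left, no detents. Its code: yellow (-0.7).
- dial_far (a joint): Dial farthest from the robot, upright axis, on the cabinet: grip bar with a white pointer at one end. Rad, growing anticlockwise from above, limits +-1.6; 0 = pointer towards the cabinet's -x. Dots round it: red -1.4, yellow -0.7, white 0, green 0.7, black 1.4. Stiff (0.05 N m), stays where left, no detents. Its code: white (0).
- dial_near_top (a point): Top centre of the grip bar of dial_near (on its axis, 36 mm above the cabinet top). Bar 52 long, 14 wide; its sides reach 28 mm down from here to the disc. x axis along the bar, pointer at the -x end.
- dial_middle_top (a point): Top centre of the grip bar of dial_middle (on its axis, 36 mm above the cabinet top). Bar 52 long, 14 wide; its sides reach 28 mm down from here to the disc. x axis along the bar, pointer at the -x end.
- dial_far_top (a point): Top centre of the grip bar of dial_far (on its axis, 36 mm above the cabinet top). Bar 52 long, 14 wide; its sides reach 28 mm down from here to the disc. x axis along the bar, pointer at the -x end.
- upper_a: Upper die half: brass slab 88 (x) x 80 (y) x 18 mm, steel grip bar on top (60 mm along x, 16 wide, from 18 to 42 mm above the underside), 350 g. Origin: centre of the underside, z up. Notches: one in each long edge, both at x = +22 mm (the edges at y = +-40 mm). Notches are 18 mm along x, 11 mm deep, through the full thickness. In the drawer at the start, or absent (None). Fits lower_a only.
- lower_a: Lower die half: dark steel block 96 (x) x 92 (y) x 22 mm, loose, 900 g. Origin: centre of the underside, z up. Keys 14 (x) x 10 (y) mm stand 14 mm above its top: both at x = +22 mm, at y = +36 and y = -36 mm. upper_a fits with its underside on this top face (22 mm up), centred, x axes the same way round; 2 mm play a side. A wrong half rides 14 mm high.
- upper_b: Upper die half: brass slab 88 (x) x 80 (y) x 18 mm, steel grip bar on top (60 mm along x, 16 wide, from 18 to 42 mm above the underside), 350 g. Origin: centre of the underside, z up. Notches: at x = +22 mm in the +y edge and at x = -22 mm in the -y edge. Notches are 18 mm along x, 11 mm deep, through the full thickness. In the drawer at the start, or absent (None). Fits lower_b only.
- lower_b: Lower die half: dark steel block 96 (x) x 92 (y) x 22 mm, loose, 900 g. Origin: centre of the underside, z up. Keys 14 (x) x 10 (y) mm stand 14 mm above its top: at (x, y) = (+22, +36) and (-22, -36) mm. upper_b fits with its underside on this top face (22 mm up), centred, x axes parallel (either way round); 2 mm play a side. A wrong half rides 14 mm high.
- upper_c: Upper die half: brass slab 88 (x) x 80 (y) x 18 mm, steel grip bar on top (60 mm along x, 16 wide, from 18 to 42 mm above the underside), 350 g. Origin: centre of the underside, z up. Notches: one in the middle (x = 0) of each long edge. Notches are 18 mm along x, 11 mm deep, through the full thickness. In the drawer at the start, or absent (None). Fits lower_c only.
- lower_c: Lower die half: dark steel block 96 (x) x 92 (y) x 22 mm, loose, 900 g. Origin: centre of the underside, z up. Keys 14 (x) x 10 (y) mm stand 14 mm above its top: at x = 0, y = +36 and y = -36 mm. upper_c fits with its underside on this top face (22 mm up), centred, x axes parallel (either way round); 2 mm play a side. A wrong half rides 14 mm high.
- glue_jar: Bystander, leave alone: white jar with a pink lid, 50 mm across, 85 mm tall. Origin: centre of its underside.
- flask: Bystander, leave alone: lilac flask, 68 mm across, 190 mm tall. Origin: centre of its underside.
- phone: Bystander, leave alone: black phone 75 x 155 x 9 mm, lying flat. Origin: centre of its underside.
- staple_box: Bystander, leave alone: small cardboard box 90 x 45 x 35 mm. Origin: centre of its underside.
- stapler_1: Bystander, leave alone: grey plier stapler, 150 mm long, lying. Origin: centre of its underside.
- stapler_2: Bystander, leave alone: grey plier stapler, 150 mm long, lying. Origin: centre of its underside.
- sprig_red: Bystander, leave alone: red glitter-leaf ornament, 130 mm across, 25 mm tall. Origin: centre of its underside.
- sprig_gold: Bystander, leave alone: gold glitter-leaf ornament, 130 mm across, 25 mm tall. Origin: centre of its underside.
Things that resemble listed ones, but are neither listed nor needed, are in the scene too. What is shaped like the lower_a but brown or purple is not meant.

How it is judged:
By the outcome, as a careful person would: the job done as asked, in the order asked, and still so for the second after the job is handed in, with the robot touching nothing.
Of upper_a, upper_b, upper_c only 1 to 3 are there at a start; the rules pass over those that are not, and their reading is None.
At some moment in a run one of lower_a, lower_b, lower_c may be knocked a few centimetres aside while the robot is not near it.
Once in a run the grip may slacken for a moment while it holds something.
It also fails if it takes over 210 s, if anything falls off the work surface, if the arm or the gripper's body presses on something with over 40 N, if the wrist force passes 120 N, or if a joint passes its speed limit or range.

## Robot

A 6-joint arm with a two-finger parallel gripper is mounted at the origin on the work surface. World frame = base frame: x ahead of the robot, y to its left, z up, the work surface at z = 0. Lengths are in m, angles in rad, forces in N, time in s.
With the tool pointing down it reaches from about 0.325 to 0.775 m from the base axis. Payload 5.5 kg.
Tool frame: the origin (TCP) lies midway between the tips of the shut fingers; the grasp point (between the pads) lies 19 mm behind it; z points along the fingers, y is the line along which they close (so a half turn about z gives the same grasp; the last joint's range is limited). The gripper opens to 88 mm and grips with 3 to 60 N. Pads are 20 mm wide; open, the fingers measure 115 mm over their backs; the gripper's body (75 mm by 178 mm) begins 61 mm behind the grasp point.
Start: joints at [1.258, 0.091, 1.231, -0, 1.82, -0.057], TCP at [0.152, 0.58, 0.198] pointing down, gripper open.
Joint ranges: [-2.87, 2.87], [-0.86, 2.18], [0.17, 2.46], [-1.51, 4.65], [0.06, 2.69], [-2.65, 2.65]. Speed limits (rad/s): [2.57, 2.57, 3.01, 3.14, 3.14, 3.14].

## Interface

Orientations are given as a rotation vector (axis times angle).
In Python, from rig import robot gives the robot as it stands. The module is installed in compiled form; this text tells all that it offers.
- The arm moves only by the tool step_arm, never from a script. Its argument "increments" is text: rows parted by semicolons, each of 4 numbers parted by spaces: the shift along the tool's x, y, z in m, then the turn about the tool's z in degrees. In form: x y z yaw; .... A call has 1 to 20 rows; each row shifts and turns the commanded pose from where the row before left it, along the tool's axes as they then stand; what a row does not reach is not made up. A row lasts 1/12 s, in which the tool goes at most 41.7 mm and 7.16 degrees, less where a joint would pass 70% of its speed; a pose out of reach is approached as far as the arm can. A call is refused whole if a number of a shift passes 0.0417 or a number of a turn 7.16, either way. A call with a gripper value outside its range is refused whole. "jaw" is the finger opening in m, from 0 to 0.0878, set as the call begins (left out, the last holds). The fingers move at their own pace and stop on an object; "force" is the grip in N (left out, the last holds). Time passes only in rows, so rows that do not move let the fingers close. It gives the time, the measured TCP pose, the force, the opening and the grip force at its end, in the units of the state.
- robot.state(): the state, without advancing time (a new reading comes with each control period).
- robot.snapshot(name): name is "side" or "top" or "wrist"; returns the picture (400x640x3 uint8, red, green, blue); there is no depth.
- robot.camera_model(name): a dict with "vertical_fov" (degrees; the focal length in pixels is half the picture's height over the tangent of half this angle, whatever the lens; pixels are square), "cx", "cy" (the principal point, pixels), "k1" (the pictures are not rectified: a ray, as slopes to the right and down, at radius r is drawn at 1 + k1 r^2 times it, then the intrinsics apply), "R" (3x3) and "t" (3): a world point X has camera coordinates R X + t. Camera axes: x right, y down, z forward; pixel columns grow to the right and rows downward; lengths in m; the calibration is good to about 2 mm. A picture is of the moment at which its call begins: read the wrist's pose just before it. camera_model takes no time and is no camera call; for the wrist camera it gives the pose at the moment of the call.
- robot.sign_off(): hands the job in; it is judged then, once.
The state is a dict: "time": time; "joint_positions": joint angles; "dq": joint speeds; "joint_torque": joint torques, N m; "tcp_pos": TCP position; "ee_rot": TCP orientation; "wrist_force": force on the tool from outside, world axes, zero at the start; "ft_torque": the same for the moment, N m; "opening": finger opening in m; "grasp_force": force on a finger pad.
Only numpy, scipy, OpenCV 4.12 (cv2) and the standard library are available. Lean on these libraries where they do the work, as an engineer would, in place of code of your own. Each camera call takes 0.05 s, during which the arm holds its last target. There are 200 camera calls.

## Working session

There is one attempt and no reset: what is moved stays moved. The work goes in short steps, Python scripts to look and compute and a tool call to move; the robot and the scene stay as the last step left them, time stands still between calls to the robot, and variables do not carry over. Pictures are saved under pics/ and viewed, at most 14 in all, crops included, and the job is handed in when it is done.

Besides the shell and the picture viewer there is one more tool, called after "Request:" by a JSON object that holds its "op" and its "data", one argument or row to a line. step_arm: Moves the arm, as the interface text tells. Its arguments: {"type":"object","properties":{"increments":{"type":"string"},"jaw":{"type":"number"},"force":{"type":"number"}},"required":["increments"]}

```bash
mkdir -p pics; cat > h.py <<'E'
import numpy as np, cv2
from rig import robot
from scipy.spatial.transform import Rotation as Rn
def snap(n,f=None):
    m=robot.camera_model(n); im=robot.snapshot(n)[:,:,::-1].copy()
    if f: cv2.imwrite('pics/'+f,im)
    return im,m
def K(m):
    f=200/np.tan(np.radians(m['vertical_fov'])/2)
    return np.array([[f,0,m['cx']],[0,f,m['cy']],[0,0,1]])
def ray(m,px):
    k=K(m); d=(np.array(px,float)-[m['cx'],m['cy']])/k[0,0]; u=d.copy()
    for _ in range(30): u=d/(1+m['k1']*(u@u))
    R=np.array(m['R']); t=np.array(m['t'])
    return -R.T@t, R.T@np.array([u[0],u[1],1])
def at(m,px,z):
    o,d=ray(m,px); return (o+d*(z-o[2])/d[2]).round(4)
def proj(m,X):
    c=np.array(m['R'])@np.array(X,float)+m['t']; u=c[:2]/c[2]; u=u*(1+m['k1']*(u@u))
    return (K(m)[0,0]*u+[m['cx'],m['cy']]).round(1)
def st():
    s=robot.state(); print(s['time'],np.round(s['tcp_pos'],4),np.round(s['ee_rot'],3),'q',np.round(s['joint_positions'],3),'F',np.round(s['wrist_force'],1),'o',s['opening'],s['grasp_force'])
    r=Rn.from_rotvec(s['ee_rot']).as_matrix(); print('toolx',r[:,0].round(3),'tooly',r[:,1].round(3)); return s
E
python3 - <<'E'
from h import *
st()
for n in('top','side','wrist'):
    im,m=snap(n,n+'0.png'); print(n,m)
E
```

```text
0.0 [0.1517 0.5802 0.1969] [-4.010e-01 -3.116e+00  3.000e-03] q [ 1.258  0.092  1.232  0.     1.82  -0.057] F [ 1.6 -0.  -0. ] o 0.0878533575503962 0.0
toolx [-0.967  0.253  0.   ] tooly [ 0.253  0.967 -0.002]
top {'vertical_fov': 42.25142140527166, 'cx': 321.2781172677447, 'cy': 198.66487211574878, 'k1': -0.04614782133672326, 'R': array([[ 0.14920854, -0.98878455,  0.00647494],
       [-0.96767317, -0.14736311, -0.20467716],
       [ 0.20333578,  0.02427396, -0.97880812]]), 't': array([-0.18146476,  0.52404152,  1.43548018])}
side {'vertical_fov': 42.38438199326244, 'cx': 322.7837426037284, 'cy': 202.9057411875148, 'k1': -0.13199033933448923, 'R': array([[ 0.76654412,  0.64216433,  0.00592404],
       [ 0.35745737, -0.41899281, -0.83466715],
       [-0.53351134,  0.64192679, -0.55072285]]), 't': array([-0.32865172, -0.13866262,  1.75456162])}
wrist {'vertical_fov': 71.15508308518203, 'cx': 320.8108274790439, 'cy': 202.2300711651024, 'k1': -0.025733436946141823, 'R': array([[ 0.25360037,  0.96730779, -0.00157612],
       [ 0.92174526, -0.24116035,  0.30368959],
       [ 0.29338121, -0.07846858, -0.95276972]]), 't': array([-0.59980187, -0.03711373,  0.39244208])}
```

View pics/top0.png

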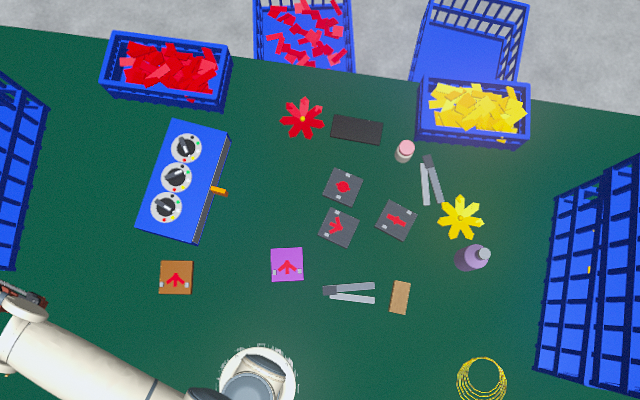

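View pics/side0.png

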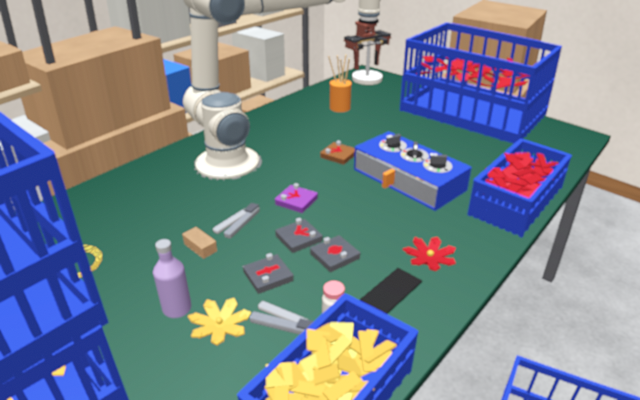

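The top view shows the cabinet at about (185,180), with dials at (187,148), (176,177) and (165,207) and an orange pull at (219,191). The dark lowers are at (342,187), (338,227) and (397,220). Possible mix-ups are the brown lower (176,278) and the purple lower (287,264), both excluded by colour. The blue baskets at (165,70) and (470,110) aren't the cabinet because they have no dials. Next is a close crop.

```bash
python3 - <<'E'
from h import *
im=cv2.imread('pics/top0.png')
a=cv2.resize(im[110:250,130:240],None,fx=4,fy=4,interpolation=cv2.INTER_CUBIC)
b=cv2.resize(im[160:250,315:425],None,fx=3.3,fy=3.3,interpolation=cv2.INTER_CUBIC)
c=np.zeros((560,803,3),np.uint8); c[:,:440]=a; c[:b.shape[0],440:440+b.shape[1]]=b[:,:363]
cv2.imwrite('pics/crop1.png',c[:,:800])
m=robot.camera_model('top')
for n,p,z in[('near',(165,207),.121),('mid',(176,177),.121),('far',(187,148),.121),('handle',(219,191),.073),('l1',(342,187),.022),('l2',(338,227),.022),('l3',(397,220),.022)]:
    X=at(m,p,z); print(n,X,np.hypot(*X[:2]))
E
```

```text
near [0.4439 0.3182 0.121 ] 0.5461670531989274
mid [0.5316 0.3056 0.121 ] 0.6131801692814274
far [0.6186 0.2924 0.121 ] 0.6842249045452818
handle [0.5197 0.1905 0.073 ] 0.5535145345878463
l1 [ 0.5962 -0.1554  0.022 ] 0.616119793546677
l2 [ 0.4761 -0.1608  0.022 ] 0.5025214920777021
l3 [ 0.5224 -0.3285  0.022 ] 0.6171012963849614
```

View pics/crop1.png

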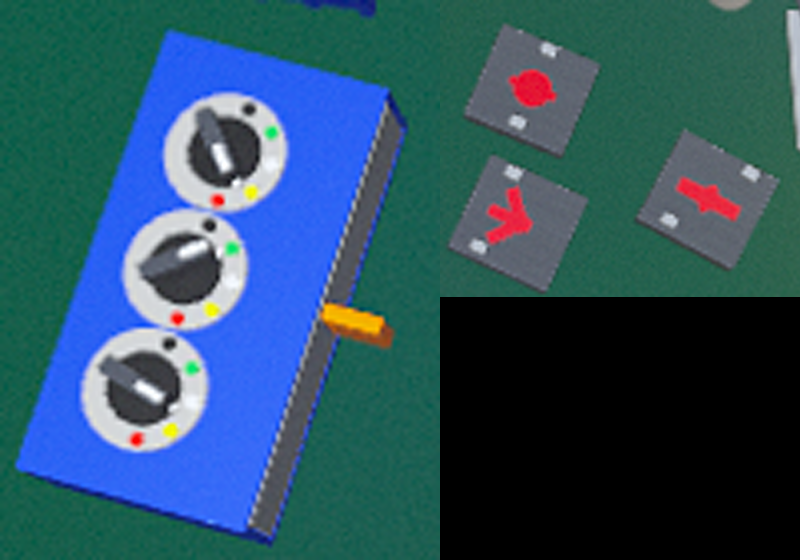

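Request:
{"op": "step_arm", "data": {
  "increments": "-0.032 -0.014 -0.006 0;-0.032 -0.014 -0.006 0;-0.032 -0.014 -0.006 0;-0.032 -0.014 -0.006 0;-0.032 -0.014 -0.006 0;-0.032 -0.014 -0.006 0;-0.032 -0.014 -0.006 0;-0.032 -0.014 -0.006 0;-0.032 -0.014 -0.006 0;-0.032 -0.014 -0.006 0;-0.032 -0.014 -0.006 0;-0.032 -0.014 -0.006 0;-0.032 -0.014 -0.006 0;-0.032 -0.014 -0.006 0",
  "jaw": 0.04
}}

```text
time: 1.32
tcp_pos: [0.5367, 0.2762, 0.282]
ee_rot: [-0.401, -3.116, 0.0]
wrist_force: [0.6, -0.2, 0.3]
opening: 0.0399
grasp_force: 0.0
```

Request:
{"op": "step_arm", "data": {
  "increments": "0 0 0 6.7;0 0 0 6.7;0 0 0 6.7;0 0 0 6.7;0 0 0 6.7;0 0 0 6.7;0 0 0 6.7;0 0 0 6.7;0 0 0 6.7;0 0 0 6.7;0 0 0 6.7;0 0 0 6.7;0 0 0 6.7;0 0 0 6.7;0 0 0 6.7;0 0 0 0;0 0 0 0"
}}

```text
time: 2.73
tcp_pos: [0.5356, 0.2775, 0.2817]
ee_rot: [-2.649, -1.689, 0.001]
wrist_force: [0.8, 0.4, -0.8]
opening: 0.0401
grasp_force: 0.0
```

```bash
python3 - <<'E'
from h import *
st(); im,m=snap('wrist','w1.png')
E
```

```text
2.7333 [0.5356 0.2775 0.2817] [-2.649e+00 -1.689e+00  1.000e-03] q [0.422 0.136 1.033 0.    1.973 0.857] F [ 0.8  0.4 -0.8] o 0.04005525598658568 0.0
toolx [ 0.422  0.907 -0.   ] tooly [ 0.907 -0.422 -0.   ]
```

View pics/w1.png

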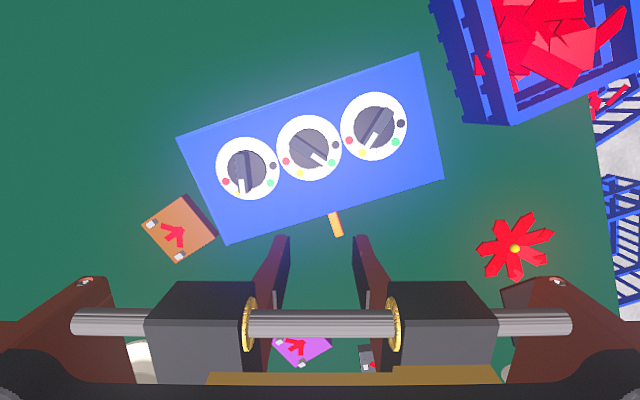

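The wrist view shows the cabinet top with dials at (247,168) near, (309,147) middle and (373,126) far, and the orange pull at (335,223). Next I rectify around each dial to read the angles.

```bash
cat > d.py <<'E'
from h import *
def rect(im,m,c,yaw,z,half=.036,n=240):
    # image: right = cabinet x, up = cabinet y
    g=(np.arange(n)+.5)/n*2*half-half
    X,Y=np.meshgrid(g,-g); co,s=np.cos(yaw),np.sin(yaw)
    P=np.stack([c[0]+co*X-s*Y,c[1]+s*X+co*Y,np.full_like(X,z)],-1)
    C=P@np.array(m['R']).T+m['t']; u=C[...,:2]/C[...,2:]; u=u*(1+m['k1']*(u**2).sum(-1,keepdims=True))
    p=(u*K(m)[0,0]+[m['cx'],m['cy']]).astype(np.float32)
    return cv2.remap(im,p[...,0],p[...,1],cv2.INTER_LINEAR)
def rings(im,m,seeds,z):
    hsv=cv2.cvtColor(im,cv2.COLOR_BGR2HSV); blue=((hsv[...,0]>100)&(hsv[...,0]<130)&(hsv[...,1]>110)).astype(np.uint8)
    w=cv2.morphologyEx(((hsv[...,1]<50)&(hsv[...,2]>150)).astype(np.uint8),cv2.MORPH_OPEN,np.ones((2,2)))
    out=[]
    for s in seeds:
        k=np.zeros_like(w); cv2.circle(k,s,45,1,-1)
        cs,_=cv2.findContours(((1-blue)*k).astype(np.uint8),cv2.RETR_LIST,cv2.CHAIN_APPROX_NONE)
        cs=[c for c in cs if cv2.pointPolygonTest(c,s,False)>0 and 1500<cv2.contourArea(c)]
        c=min(cs,key=cv2.contourArea); e=cv2.fitEllipse(c); out.append(at(m,e[0],z)); print(np.round(e,1) if 0 else (e[0],e[1]))
    return np.array(out)
E
python3 - <<'E'
from d import *
im=cv2.imread('pics/w1.png'); m=robot.camera_model('wrist')
r=rings(im,m,[(247,168),(309,147),(373,126)],.088)
print(r,np.diff(r,axis=0),np.linalg.norm(np.diff(r,axis=0),axis=1))
v=r[0]-r[2]; yaw=np.arctan2(v[1],v[0])-np.pi/2; print('cabyaw',yaw)
cv2.imwrite('pics/d1.png',np.hstack([rect(im,m,c,yaw,.121) for c in r]))
E
```

```text
((250.59413146972656, 166.68511962890625), (62.50238037109375, 74.32756042480469))
((309.0804138183594, 147.31564331054688), (63.20033645629883, 82.9474868774414))
((370.2501525878906, 126.56287384033203), (65.23533630371094, 76.48058319091797))
[[0.4543 0.3313 0.088 ]
 [0.5387 0.3209 0.088 ]
 [0.6237 0.3113 0.088 ]] [[ 0.0844 -0.0104  0.    ]
 [ 0.085  -0.0096  0.    ]] [0.08503834 0.0855404 ]
cabyaw 1.453276595197265
```

View pics/d1.png

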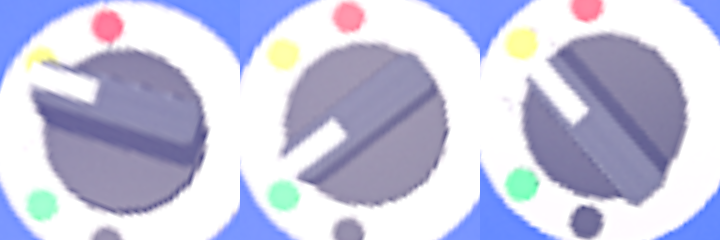

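The rectified patches (right = cabinet x, up = cabinet y) put the pointers at about θ=-0.4 (near), +0.6 (middle) and -0.85 (far). The ring fits were merged because spacing came out at 85 mm, so I'll use the dark discs instead.

```bash
cat >> d.py <<'E'
def discs(im,m,cs,yaw,z=.093):
    out=[]
    for c in cs:
        p=rect(im,m,c,yaw,z,.04,400); g=cv2.medianBlur(cv2.cvtColor(p,cv2.COLOR_BGR2GRAY),7)
        h=cv2.HoughCircles(g,cv2.HOUGH_GRADIENT,1.5,400,param1=120,param2=15,minRadius=95,maxRadius=150)
        x,y,r=h[0,0]; x=(x-199.5)*.0002; y=-(y-199.5)*.0002
        out.append([c[0]+np.cos(yaw)*x-np.sin(yaw)*y,c[1]+np.sin(yaw)*x+np.cos(yaw)*y,r*.0002])
    return np.array(out)
def pointer(im,m,c,yaw):
    # white-end pixels on bar-top plane within 8..22 mm of the axis
    p=rect(im,m,c,yaw,.121,.036,360); hsv=cv2.cvtColor(p,cv2.COLOR_BGR2HSV)
    yy,xx=np.mgrid[:360,:360]; x=(xx-179.5)*.0002; y=-(yy-179.5)*.0002; r=np.hypot(x,y)
    w=(hsv[...,1]<40)&(hsv[...,2]>215)&(r>.006)&(r<.0215)
    n,l,s,cc=cv2.connectedComponentsWithStats(w.astype(np.uint8))
    k=1+np.argmax(s[1:,4]); q=l==k
    return np.arctan2(-y[q].mean(),-x[q].mean()), s[k,4]*.04
E
python3 - <<'E'
from d import *
im=cv2.imread('pics/w1.png'); m=robot.camera_model('wrist')
r=discs(im,m,[[.4543,.331],[.5387,.321],[.6237,.311]],1.4533)
print(r.round(4),np.linalg.norm(np.diff(r[:,:2],axis=0),axis=1))
v=r[0]-r[2]; yaw=np.arctan2(v[1],v[0])-np.pi/2; print('cabyaw',yaw)
c=r[:,:2].mean(0); u=np.array([-np.sin(yaw),np.cos(yaw)]); C=[c+.09*u,c,c-.09*u]; print(np.round(C,4))
for k in C: print(pointer(im,m,k,yaw))
hsv=cv2.cvtColor(im,cv2.COLOR_BGR2HSV)
o=(hsv[...,0]>8)&(hsv[...,0]<22)&(hsv[...,1]>150)&(hsv[...,2]>230); o[:205]=0;o[245:]=0;o[:,:320]=0;o[:,350:]=0
q=np.argwhere(o); print(len(q)); px=q.mean(0)[::-1]; print('handle',px,at(m,px,.073))
print('handle pred', c-.14*np.array([np.cos(yaw),np.sin(yaw)]))
E
```

```text
[[0.4487 0.3312 0.0269]
 [0.5374 0.3192 0.0271]
 [0.6267 0.3096 0.0267]] [0.08950355 0.08979106]
cabyaw 1.4499309593176344
[[0.4483 0.3308]
 [0.5376 0.32  ]
 [0.627  0.3091]]
(np.float64(-1.5152972001388785), np.float64(158.44))
(np.float64(0.6312782202611581), np.float64(111.44))
(np.float64(-0.8303581746576824), np.float64(107.48))
0
handle [nan nan] [nan nan nan]
handle pred [0.52074314 0.18101409]<stdin>:10: RuntimeWarning: Mean of empty slice.
  ret = um.true_divide(
```

Request:
{"op": "step_arm", "data": {
  "increments": "0.0038 -0.0339 0.02 0;0.0038 -0.0339 0.02 0;0.0038 -0.0339 0.02 0;0 0 0.025 0;0 0 0.025 0;0 0 0.025 0;0 0 0.025 0;0 0 0.012 0;0 0 0.012 0;0 0 0 0;0 0 0 0",
  "jaw": 0.045
}}

```text
time: 3.7
tcp_pos: [0.4486, 0.3311, 0.0985]
ee_rot: [2.651, 1.685, 0.0]
wrist_force: [-0.0, 1.4, 0.2]
opening: 0.0452
grasp_force: 0.0
```

Request:
{"op": "step_arm", "data": {
  "increments": "0 0 0 0;0 0 0 0;0 0 0 0;0 0 0 0;0 0 0 0;0 0 0 0",
  "jaw": 0.0,
  "force": 40
}}

```text
time: 4.2
tcp_pos: [0.4486, 0.3311, 0.0983]
ee_rot: [2.652, 1.684, 0.001]
wrist_force: [1.2, 0.4, 0.8]
opening: 0.0086
grasp_force: 0.0
```

```bash
python3 - <<'E'
from h import *
st(); im,m=snap('wrist','w2.png'); s,_=snap('side'); t,_=snap('top')
a=cv2.resize(s[110:220,340:480],None,fx=2.5,fy=2.5); b=cv2.resize(t[110:250,100:260],None,fx=2.5,fy=2.5)
c=np.zeros((400,640+0,3),np.uint8)
o=np.zeros((625,800,3),np.uint8); o[:275,:350]=a; o[:350,400:800]=b; o[350:600,:400]=cv2.resize(im,(400,250)); cv2.imwrite('pics/c2.png',o[:600]); print(s.shape)
E
```

```text
4.2 [0.4486 0.3311 0.0983] [2.652e+00 1.684e+00 1.000e-03] q [ 0.575 -0.02   1.521 -0.     1.641  1.014] F [1.2 0.4 0.8] o 0.008633444670818651 0.0
toolx [0.425 0.905 0.   ] tooly [ 0.905 -0.425  0.   ]
(400, 640, 3)
```

View pics/c2.png

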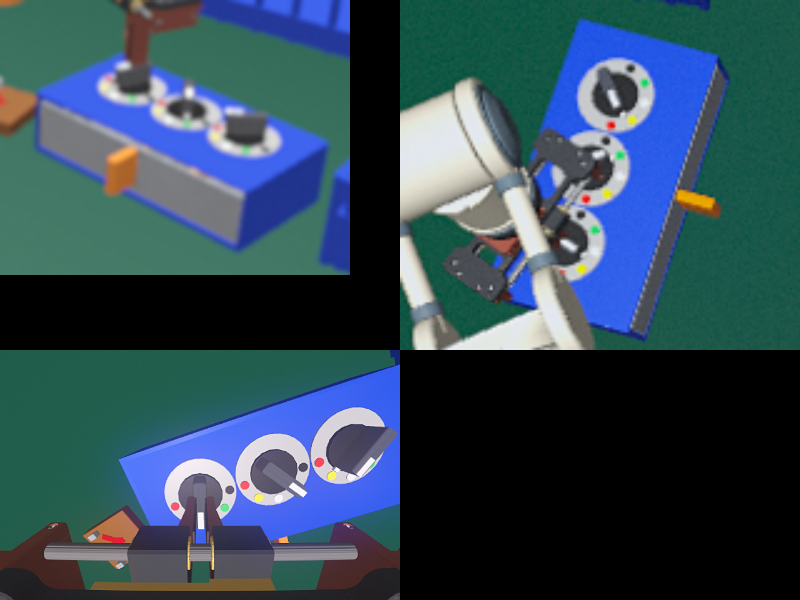

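The side and top crops show the fingers beyond the near dial, towards cabinet +x, so they missed the bar. I'll cross-check the position with the fixed cameras.

```bash
python3 - <<'E'
from d import *
from scipy.optimize import least_squares
t=cv2.imread('pics/top0.png'); mt=robot.camera_model('top'); s=cv2.imread('pics/side0.png'); ms=robot.camera_model('side')
for p in[(165,207),(176,177),(187,148)]: print(at(mt,p,.093))
C0=[at(mt,p,.093)[:2] for p in[(165,207),(176,177),(187,148)]]
print(discs(t,mt,C0,1.45).round(4)); 
for z in(.093,.121): print([at(ms,p,z) for p in[(392,143),(414,153),(437,162)]])
w=cv2.imread('pics/w2.png'); mw=robot.camera_model('wrist')
print('w2',discs(w,mw,[[.5376,.32]],1.45))
for z in (0,.05,.085): print(z,'tcp proj',[proj(mw,[.4486,.3311,.098+0*z])])
print('tcp in top/side',proj(mt,[.4486,.3311,.0983]),proj(ms,[.4486,.3311,.0983]))
E
```

```text
[0.4479 0.3273 0.093 ]
[0.5374 0.3145 0.093 ]
[0.6262 0.301  0.093 ]Traceback (most recent call last):
  File "<stdin>", line 6, in <module>
  File "d.py", line 25, in discs
    x,y,r=h[0,0]; x=(x-199.5)*.0002; y=-(y-199.5)*.0002
          ~^^^^^
TypeError: 'NoneType' object is not subscriptable
```

```bash
python3 - <<'E'
from d import *
mt=robot.camera_model('top'); ms=robot.camera_model('side')
s=robot.snapshot('side')[:,:,::-1].copy(); t=robot.snapshot('top')[:,:,::-1].copy()
w=cv2.imread('pics/w2.png'); mw=robot.camera_model('wrist')
T=[.4486,.3311,.0983]; A=[.4483,.329,.121]; B=[.4483,.329,.093]
for im,m,n in((t,mt,'t'),(s,ms,'s'),(w,mw,'w')):
    print(n,proj(m,T),proj(m,A),proj(m,B))
c=proj(ms,B).astype(int); a=cv2.resize(s[c[1]-35:c[1]+35,c[0]-40:c[0]+40],None,fx=5,fy=5,interpolation=cv2.INTER_CUBIC)
cv2.circle(a,tuple(((proj(ms,T)-c+[40,35])*5).astype(int)),4,(255,0,255),-1)
cv2.circle(a,tuple(((proj(ms,A)-c+[40,35])*5).astype(int)),4,(0,255,0),-1)
c=proj(mw,B).astype(int);print(c); b=w[200:400,200:400].copy(); b=cv2.resize(b,(400,400))
o=np.zeros((400,800,3),np.uint8); o[:350,:400]=a; o[:,400:]=b; cv2.imwrite('pics/c3.png',o)
E
```

```text
t [163.2 206.2] [161.5 204.8] [164.4 206.8]
s [392.9 141.8] [393.  135.7] [392.3 143.5]
w [320.6 234.6] [321.5 251.9] [321.4 234.2]
[321 234]
```

View pics/c3.png

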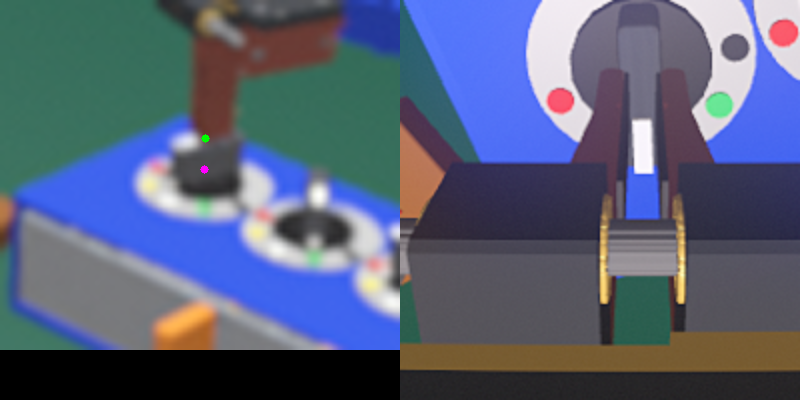

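The bar does sit between the fingers, so I'll let them finish closing.

Request:
{"op": "step_arm", "data": {
  "increments": "0 0 0 0;0 0 0 0;0 0 0 0;0 0 0 0"
}}

```text
time: 4.78
tcp_pos: [0.4484, 0.3311, 0.098]
ee_rot: [2.652, 1.684, -0.0]
wrist_force: [0.2, -0.1, -0.1]
opening: 0.0
grasp_force: 0.0
```

```bash
python3 - <<'E'
from d import *
s=robot.snapshot('side')[:,:,::-1].copy(); w=robot.snapshot('wrist')[:,:,::-1].copy()
a=cv2.resize(s[90:190,340:440],(400,400),interpolation=cv2.INTER_CUBIC); b=cv2.resize(w[180:320,250:390],(400,400))
cv2.imwrite('pics/c4.png',np.hstack([a,b]))
E
```

```text
(no output)
```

View pics/c4.png

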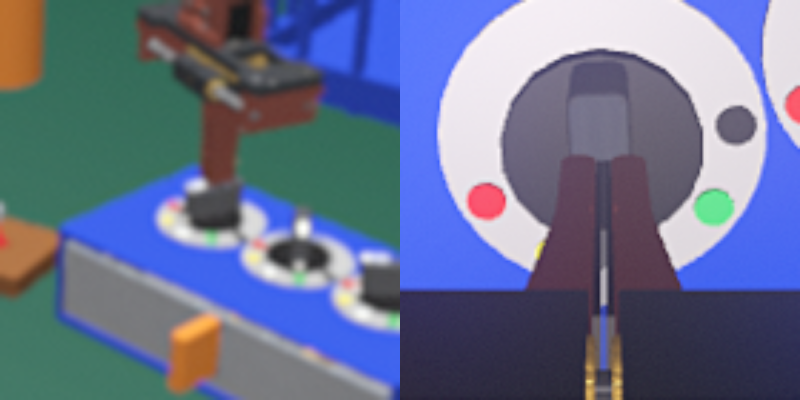

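The closed fingers seem to sit above the bar. I'll descend in small steps to test for contact.

Request:
{"op": "step_arm", "data": {
  "increments": "0 0 0.002 0;0 0 0 0"
}}

```text
time: 5.05
tcp_pos: [0.4487, 0.3313, 0.0968]
ee_rot: [-2.652, -1.684, -0.002]
wrist_force: [-0.6, 0.3, 3.8]
opening: 0.0007
grasp_force: 2.0
```

Request:
{"op": "step_arm", "data": {
  "increments": "0 0 0.002 0;0 0 0 0"
}}

```text
time: 5.22
tcp_pos: [0.4489, 0.3314, 0.0966]
ee_rot: [2.652, 1.684, 0.004]
wrist_force: [-2.3, -2.6, 11.0]
opening: 0.0003
grasp_force: 5.5
```

Contact came at state z≈0.097, so the real fingertips sit about 24 mm above the reported TCP, which the side view also shows. I'll raise, open and go deeper.

Request:
{"op": "step_arm", "data": {
  "increments": "0 0 -0.01 0;0 0 0 0;0 0 0 0;0 0 0 0;0 0 0 0;0 0 0 0;0 0 0.01 0;0 0 0.007 0;0 0 0.007 0;0 0 0.006 0;0 0 0 0",
  "jaw": 0.045
}}

```text
time: 6.13
tcp_pos: [0.4475, 0.3304, 0.0715]
ee_rot: [2.652, 1.684, -0.006]
wrist_force: [-0.9, 0.0, -0.3]
opening: 0.0452
grasp_force: 0.0
```

Request:
{"op": "step_arm", "data": {
  "increments": "0 0 0 0;0 0 0 0;0 0 0 0;0 0 0 0;0 0 0 0;0 0 0 0",
  "jaw": 0.0,
  "force": 40
}}

```text
time: 6.63
tcp_pos: [0.4483, 0.3315, 0.0745]
ee_rot: [-2.651, -1.684, -0.001]
wrist_force: [-2.1, 1.4, 2.6]
opening: 0.0136
grasp_force: 40.0
```

Request:
{"op": "step_arm", "data": {
  "increments": "0 0 0 -6.5;0 0 0 -6.5;0 0 0 -6.5;0 0 0 -6.5;0 0 0 -6.5;0 0 0 -6.5;0 0 0 -6.5;0 0 0 -6.5;0 0 0 -6.3;0 0 0 0;0 0 0 0;0 0 0 0"
}}

```text
time: 7.63
tcp_pos: [0.4468, 0.3314, 0.0745]
ee_rot: [-1.493, -2.761, 0.002]
wrist_force: [-7.6, 1.3, 3.9]
opening: 0.0137
grasp_force: 39.9
```

Request:
{"op": "step_arm", "data": {
  "increments": "0 0 0 0;0 0 0 0;0 0 0 0;0 0 0 0;0 0 -0.02 0;0 0 -0.03 0;0 0 0 0;0 0 0 0",
  "jaw": 0.045
}}

```text
time: 8.3
tcp_pos: [0.4497, 0.3317, 0.1264]
ee_rot: [1.495, 2.76, 0.006]
wrist_force: [0.2, 0.0, -0.7]
opening: 0.0447
grasp_force: 0.0
```

```bash
python3 - <<'E'
from d import *
st(); im,m=snap('wrist','w3.png')
for c in([.4483,.330],[.5376,.319],[.627,.308]):
    try: print(discs(im,m,[c],1.45).round(4))
    except Exception as e: print('x')
r=Rn.from_rotvec(robot.state()['ee_rot']).as_matrix(); print('phi',np.arctan2(r[1,1],r[0,1]),'TCP px',proj(m,robot.state()['tcp_pos']))
E
```

```text
8.3 [0.4497 0.3317 0.1264] [1.495 2.76  0.006] q [ 0.575 -0.027  1.478 -0.     1.686 -0.004] F [ 0.2  0.  -0.7] o 0.04468650468039919 0.0
toolx [-0.547  0.837 -0.   ] tooly [0.837 0.547 0.005]
[[0.4476 0.3308 0.0268]]
[[0.5355 0.3182 0.0288]]
[[0.6516 0.323  0.0212]]
phi 0.5782814496601915 TCP px [318.7 232.8]
```

Request:
{"op": "step_arm", "data": {
  "increments": "-0.0194 0.0219 0 0;-0.0194 0.0219 0 0;-0.0194 0.0219 0 0;0 0 0 3.9;0 0 0 0;0 0 0.02 0;0 0 0.02 0;0 0 0.012 0;0 0 0 0"
}}

```text
time: 9.1
tcp_pos: [0.5338, 0.318, 0.0699]
ee_rot: [-1.585, -2.71, 0.004]
wrist_force: [-0.7, -1.1, 0.3]
opening: 0.045
grasp_force: 0.0
```

Request:
{"op": "step_arm", "data": {
  "increments": "0 0 0 0;0 0 0 0;0 0 0 0;0 0 0 0;0 0 0 0;0 0 0 0",
  "jaw": 0.0,
  "force": 40
}}

```text
time: 9.6
tcp_pos: [0.5372, 0.3192, 0.0723]
ee_rot: [1.587, 2.708, 0.007]
wrist_force: [7.6, 3.9, -3.7]
opening: 0.014
grasp_force: 40.0
```

Request:
{"op": "step_arm", "data": {
  "increments": "0 0 0 6.94;0 0 0 6.94;0 0 0 6.94;0 0 0 6.94;0 0 0 6.94;0 0 0 6.94;0 0 0 6.94;0 0 0 6.94;0 0 0 6.94;0 0 0 6.94;0 0 0 6.94;0 0 0 0;0 0 0 0"
}}

```text
time: 10.68
tcp_pos: [0.5367, 0.3193, 0.0723]
ee_rot: [-2.923, -1.148, -0.006]
wrist_force: [5.6, 4.9, -2.3]
opening: 0.0134
grasp_force: 40.0
```

Request:
{"op": "step_arm", "data": {
  "increments": "0 0 0 0;0 0 0 0;0 0 0 0;0 0 0 0;0 0 -0.02 0;0 0 -0.032 0;0 0 0 0;0 0 0 0",
  "jaw": 0.045
}}

```text
time: 11.35
tcp_pos: [0.5365, 0.3189, 0.1269]
ee_rot: [-2.923, -1.149, -0.008]
wrist_force: [0.3, 0.0, -0.2]
opening: 0.0451
grasp_force: 0.0
```

```bash
python3 - <<'E'
from d import *
st(); im,m=snap('wrist','w4.png')
for c in([.4483,.330],[.5376,.319],[.627,.308]):
    try: print(discs(im,m,[c],1.45).round(4),pointer(im,m,c,1.45))
    except Exception as e: print('x')
r=Rn.from_rotvec(robot.state()['ee_rot']).as_matrix(); print('phi',np.arctan2(r[1,1],r[0,1]))
E
```

```text
11.35 [0.5365 0.3189 0.1269] [-2.923 -1.149 -0.008] q [ 0.482  0.148  1.295 -0.     1.694  1.304] F [ 0.3  0.  -0.2] o 0.045132089427434054 0.0
toolx [0.732 0.681 0.005] tooly [ 0.681 -0.732  0.001]
x
[[0.5382 0.3206 0.0265]] (np.float64(0.17633317902516013), np.float64(123.64))
[[0.6265 0.3103 0.0265]] (np.float64(0.5174211614014409), np.float64(222.0))
phi -0.8219329669861865
```

Request:
{"op": "step_arm", "data": {
  "increments": "0.0196 0.023 0 0;0.0196 0.023 0 0;0.0196 0.023 0 0;0 0 0 3.65;0 0 0 3.65;0 0 0 0;0 0 0.02 0;0 0 0.02 0;0 0 0.012 0;0 0 0 0"
}}

```text
time: 12.23
tcp_pos: [0.6244, 0.3076, 0.0703]
ee_rot: [2.99, 0.963, -0.003]
wrist_force: [0.5, -0.4, 0.4]
opening: 0.045
grasp_force: 0.0
```

Request:
{"op": "step_arm", "data": {
  "increments": "0 0 0 0;0 0 0 0;0 0 0 0;0 0 0 0;0 0 0 0;0 0 0 0",
  "jaw": 0.0,
  "force": 40
}}

```text
time: 12.73
tcp_pos: [0.625, 0.308, 0.072]
ee_rot: [-2.991, -0.961, 0.001]
wrist_force: [-1.9, 0.7, 0.1]
opening: 0.0138
grasp_force: 40.0
```

Request:
{"op": "step_arm", "data": {
  "increments": "0 0 0 -6.78;0 0 0 -6.78;0 0 0 -6.78;0 0 0 -6.78;0 0 0 -6.78;0 0 0 -6.78;0 0 0 -6.78;0 0 0 0;0 0 0 0"
}}

```text
time: 13.48
tcp_pos: [0.6261, 0.3074, 0.0721]
ee_rot: [2.355, 2.078, 0.002]
wrist_force: [4.9, -0.9, -0.9]
opening: 0.0137
grasp_force: 40.0
```

Request:
{"op": "step_arm", "data": {
  "increments": "0 0 0 0;0 0 0 0;0 0 0 0;0 0 0 0;0 0 -0.025 0;0 0 -0.04 0;0 0 0 0;0 0 0 0",
  "jaw": 0.045
}}

```text
time: 14.15
tcp_pos: [0.6267, 0.3086, 0.1415]
ee_rot: [2.351, 2.081, 0.011]
wrist_force: [0.2, 0.2, -1.7]
opening: 0.0448
grasp_force: 0.0
```

```bash
python3 - <<'E'
from d import *
st(); im,m=snap('wrist','w5.png')
r=Rn.from_rotvec(robot.state()['ee_rot']).as_matrix(); print('phi',np.arctan2(r[1,1],r[0,1]))
hsv=cv2.cvtColor(im,cv2.COLOR_BGR2HSV); o=((hsv[...,0]>8)&(hsv[...,0]<22)&(hsv[...,1]>170)&(hsv[...,2]>120)).astype(np.uint8)
n,l,s,c=cv2.connectedComponentsWithStats(o)
for i in range(1,n):
    if s[i,4]>60: print(s[i],at(m,c[i],.073))
print(proj(m,[.521,.181,.073]))
E
```

```text
14.15 [0.6267 0.3086 0.1415] [2.351 2.081 0.011] q [0.409 0.352 1.033 0.    1.75  0.53 ] F [ 0.2  0.2 -1.7] o 0.044846319811899536 0.0
toolx [0.121 0.993 0.004] tooly [ 0.993 -0.121  0.006]
phi -0.12136922493384532
[240.1 323.9]
```

```bash
python3 - <<'E'
from d import *
im=cv2.imread('pics/top0.png'); m=robot.camera_model('top')
hsv=cv2.cvtColor(im,cv2.COLOR_BGR2HSV); o=((hsv[...,0]>8)&(hsv[...,0]<24)&(hsv[...,1]>170)&(hsv[...,2]>190)).astype(np.uint8)
o[:170]=0;o[210:]=0;o[:,:205]=0;o[:,235:]=0
q=np.argwhere(o)[:,::-1]; print(len(q),q.min(0),q.max(0),q.mean(0),at(m,q.mean(0),.073)); (c,wh,a)=cv2.minAreaRect(q.astype(np.float32)); print(c,wh,a)
for e in ([q[:,0].argmin(),q[:,0].argmax()]): print(q[e],at(m,q[e],.073))
E
```

```text
69 [210 186] [225 193] [217.75362319 189.27536232] [0.5241 0.195  0.073 ]
(217.56924438476562, 189.2461395263672) (15.260807991027832, 4.385289669036865) 15.255118370056152
[210 188] [0.5245 0.2177 0.073 ]
[225 189] [0.528  0.1747 0.073 ]
```

Request:
{"op": "step_arm", "data": {
  "increments": "-0.0311 -0.0227 0 0;-0.0311 -0.0227 0 0;-0.0311 -0.0227 0 0;-0.0311 -0.0227 0 0;0 0 0 0;0 0 0.025 0;0 0 0.025 0;0 0 0.025 0;0 0 0.025 0;0 0 0.015 0;0 0 0.007 0;0 0 0 0"
}}

```text
time: 15.2
tcp_pos: [0.5182, 0.1948, 0.0116]
ee_rot: [-2.35, -2.081, 0.008]
wrist_force: [-0.4, -0.1, -0.4]
opening: 0.0445
grasp_force: 0.0
```

Request:
{"op": "step_arm", "data": {
  "increments": "0 0 0 0;0 0 0 0;0 0 0 0;0 0 0 0;0 0 0 0;0 0 0 0",
  "jaw": 0.0,
  "force": 40
}}

```text
time: 15.7
tcp_pos: [0.5225, 0.1952, 0.0162]
ee_rot: [2.35, 2.081, 0.007]
wrist_force: [7.9, -0.7, -1.0]
opening: 0.0138
grasp_force: 40.0
```

Request:
{"op": "step_arm", "data": {
  "increments": "-0.01 0 0 0;-0.015 0 0 0;-0.015 0 0 0;-0.015 0 0 0;-0.015 0 0 0;-0.015 0 0 0;-0.015 0 0 0;-0.015 0 0 0;-0.01 0 0 0;-0.007 0 0 0;-0.004 0 0 0;0 0 0 0;0 0 0 0;0 0 0 0"
}}

```text
time: 16.87
tcp_pos: [0.5065, 0.0596, 0.0164]
ee_rot: [2.349, 2.079, 0.007]
wrist_force: [10.4, -1.1, -3.0]
opening: 0.0138
grasp_force: 40.0
```

Request:
{"op": "step_arm", "data": {
  "increments": "0 0 0 0;0 0 0 0;0 0 0 0;0 0 0 0;0 0 -0.03 0;0 0 -0.04 0;0 0 -0.04 0;0 0 -0.04 0;0 0 -0.04 0;0.02 0 -0.01 0;0 0 0 0;0 0 0 0",
  "jaw": 0.045
}}

```text
time: 17.87
tcp_pos: [0.5063, 0.0805, 0.2153]
ee_rot: [2.35, 2.084, 0.001]
wrist_force: [0.6, -0.8, -0.8]
opening: 0.0453
grasp_force: 0.0
```

```bash
python3 - <<'E'
from d import *
st(); im,m=snap('wrist','w6.png'); np.save('m6.npy',m,allow_pickle=True)
E
```

```text
17.8667 [0.5063 0.0805 0.2153] [2.350e+00 2.084e+00 1.000e-03] q [ 0.091 -0.14   1.428 -0.     1.853  0.211] F [ 0.6 -0.8 -0.8] o 0.04526226962000336 0.0
toolx [0.119 0.993 0.   ] tooly [ 0.993 -0.119  0.001]
```

View pics/w6.png

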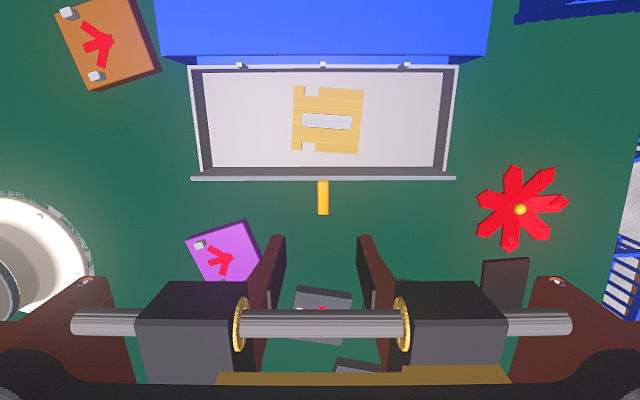

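The wrist view shows the open drawer with one brass half at (328,120), both notches at its left end, so it is upper_a with +x to image left. The pull is at (323,197). In crop1, lower_a is the arrow block whose two keys sit at one end, top-view (338,227). Now I measure both.

```bash
cat > b.py <<'E'
from d import *
def upper(im,m,seed,zt):
    hsv=cv2.cvtColor(im,cv2.COLOR_BGR2HSV)
    y=((hsv[...,0]>12)&(hsv[...,0]<28)&(hsv[...,1]>70)).astype(np.uint8)
    cs,h=cv2.findContours(y,cv2.RETR_CCOMP,cv2.CHAIN_APPROX_NONE)
    for i,c in enumerate(cs):
        if h[0][i][3]<0 and cv2.contourArea(c)>500 and cv2.pointPolygonTest(c,seed,True)>-3:
            P=np.array([at(m,p[0],zt)[:2] for p in c],np.float32)*1000; r=cv2.minAreaRect(P); print('slab',np.round(r[0],1),np.round(r[1],1),round(r[2],2))
            ch=h[0][i][2]
            while ch>=0:
                if cv2.contourArea(cs[ch])>60:
                    P=np.array([at(m,p[0],zt+.024)[:2] for p in cs[ch]],np.float32)*1000; r=cv2.minAreaRect(P); print('bar',np.round(r[0],1),np.round(r[1],1),round(r[2],2))
                ch=h[0][ch][0]
def lower(im,m,box):
    x0,y0,x1,y1=box; hsv=cv2.cvtColor(im,cv2.COLOR_BGR2HSV); k=np.zeros(im.shape[:2],np.uint8); k[y0:y1,x0:x1]=1
    red=((hsv[...,0]<8)|(hsv[...,0]>172))&(hsv[...,1]>140)
    green=(hsv[...,0]>65)&(hsv[...,0]<95)&(hsv[...,1]>110)
    blk=((~green)&(k>0)).astype(np.uint8); blk=cv2.morphologyEx(blk,cv2.MORPH_OPEN,np.ones((3,3)))
    n,l,s,c=cv2.connectedComponentsWithStats(blk); i=1+s[1:,4].argmax(); q=l==i
    P=np.array([at(m,p[::-1],.022)[:2] for p in np.argwhere(q)],np.float32)*1000; r=cv2.minAreaRect(P); print('block(top+side)',np.round(r[0],1),np.round(r[1],1),round(r[2],2),s[i])
    key=(q&(hsv[...,1]<40)&(hsv[...,2]>150)).astype(np.uint8); n,l,s,c=cv2.connectedComponentsWithStats(key)
    for i in range(1,n):
        if s[i,4]>4: print('key',s[i,4],c[i].round(1),at(m,c[i],.036))
    n,l,s,c=cv2.connectedComponentsWithStats((q&red).astype(np.uint8)); i=1+s[1:,4].argmax(); print('red',s[i,4],c[i].round(1),at(m,c[i],.022))
E
python3 - <<'E'
from b import *
im=cv2.imread('pics/w6.png'); m=np.load('m6.npy',allow_pickle=True).item()
upper(im,m,(300,120),.030)
print(at(m,(323,187),.073),at(m,(323,215),.073))
mt=robot.camera_model('top'); t,_=snap('top'); lower(t,mt,(312,200,366,252))
E
```

```text
slab [523.  154.7] [79.7 87.4] 79.03
bar [523.1 154.7] [18.1 62.3] 79.12
[0.5094 0.0789 0.073 ] [0.5052 0.0428 0.073 ]
block(top+side) [ 475.4 -160.7] [97.4 95. ] 73.47 [ 317  207   42   41 1074]
key 13 [336.8 211.8] [ 0.5176 -0.1506  0.036 ]
key 13 [326.2 234.2] [ 0.448  -0.1301  0.036 ]
red 123 [335.4 225.8] [ 0.4786 -0.1527  0.022 ]
```

Request:
{"op": "step_arm", "data": {
  "increments": "0 0 0 -7.15;0 0 0 -7.15;0 0 0 -7.15;0 0 0 -7.15;0 0 0 -7.15;0 0 0 -7.15;0 0 0 -7.15;0 0 0 -7.15;0 0 0 -7.15;0 0 0 -7.15;0 0 0 -7.15;0 0 0 -7.15;-0.0012 0.038 0 0;-0.0012 0.038 0 0;0 0 0 0;0 0 0 0;0 0 0 0"
}}

```text
time: 19.38
tcp_pos: [0.5226, 0.1535, 0.2132]
ee_rot: [-0.304, -3.124, 0.003]
wrist_force: [-0.7, 0.4, -0.2]
opening: 0.0453
grasp_force: 0.0
```

```bash
python3 - <<'E'
from b import *
s=st(); im,m=snap('wrist','w7.png'); p=proj(m,[.523,.1547,.03]); print(p)
try: upper(im,m,tuple(map(float,p)),.030)
except Exception as e: print(e)
r=Rn.from_rotvec(s['ee_rot']).as_matrix(); print('phi',np.degrees(np.arctan2(r[1,1],r[0,1])), (r.T@(np.array([.523,.1547,.014])-s['tcp_pos'])).round(4))
E
```

```text
19.3833 [0.5226 0.1535 0.2132] [-3.040e-01 -3.124e+00  3.000e-03] q [ 2.240e-01 -5.100e-02  1.348e+00 -1.000e-03  1.848e+00 -1.153e+00] F [-0.7  0.4 -0.2] o 0.04527730691707358 0.0
toolx [-0.981  0.193  0.003] tooly [ 0.193  0.981 -0.002]
[321.7 178.3]
slab [522.6 154.6] [79.6 88.5] 78.88
bar [521.4 155.4] [18.3 63.8] 78.87
phi 78.86899325686808 [-0.0007  0.0017  0.1992]
```

Request:
{"op": "step_arm", "data": {
  "increments": "0 0.001 0.035 0;0 0 0.035 0;0 0 0.035 0;0 0 0.035 0;0 0 0.03 0;0 0 0.015 0;0 0 0.009 0;0 0 0.005 0;0 0 0 0;0 0 0 0"
}}

```text
time: 20.27
tcp_pos: [0.5242, 0.1549, 0.0174]
ee_rot: [0.306, 3.125, 0.001]
wrist_force: [-0.2, -1.1, 0.5]
opening: 0.0449
grasp_force: 0.0
```

Request:
{"op": "step_arm", "data": {
  "increments": "0 0 0 0;0 0 0 0;0 0 0 0;0 0 0 0;0 0 0 0;0 0 0 0",
  "jaw": 0.0,
  "force": 45
}}

```text
time: 20.77
tcp_pos: [0.5236, 0.1551, 0.0165]
ee_rot: [0.305, 3.126, -0.0]
wrist_force: [0.0, -0.7, 1.5]
opening: 0.0157
grasp_force: 45.0
```

Request:
{"op": "step_arm", "data": {
  "increments": "0 0 -0.015 0;0 0 -0.03 0;0 0 -0.035 0;0 0 -0.04 0;0 0 0 6.8;0 0 0 6.8;0 0 0 6.8;0 0 0 6.8;0 0 0 6.8;0 0 0 6.8;0 0 0 6.8;0 0 0 6.8;0 0 0 6.8;0 0 0 6.8;0 0 0 6.8;0 0 0 6.8;0 0 0 6.8;0 0 0 6.8"
}}

```text
time: 22.27
tcp_pos: [0.5228, 0.1552, 0.1349]
ee_rot: [-2.519, -1.876, 0.003]
wrist_force: [0.1, -0.2, -3.6]
opening: 0.0156
grasp_force: 45.0
```

Request:
{"op": "step_arm", "data": {
  "increments": "-0.02 0.002 0 0;-0.0355 0.0036 0 0;-0.0355 0.0036 0 0;-0.0355 0.0036 0 0;-0.0355 0.0036 0 0;-0.0355 0.0036 0 0;-0.0355 0.0036 0 0;-0.0355 0.0036 0 0;-0.0355 0.0036 0 0;-0.0355 0.0036 0 0;-0.0355 0.0036 0 0;-0.0355 0.0036 0 0;-0.0355 0.0036 0 0;0 0 0 0;0 0 0 0;0 0 0 0"
}}

```text
time: 23.6
tcp_pos: [0.4411, -0.2849, 0.1352]
ee_rot: [-2.513, -1.882, -0.0]
wrist_force: [-0.0, -0.4, -3.2]
opening: 0.0157
grasp_force: 45.0
```

```bash
python3 - <<'E'
from b import *
s=st(); im,m=snap('wrist','w8.png'); np.save('m8.npy',m,allow_pickle=True); print(proj(m,[.4766,-.1615,.022]))
t,mt=snap('top'); lower(t,mt,(305,195,375,260))
E
```

```text
23.6 [ 0.4411 -0.2849  0.1352] [-2.513 -1.882 -0.   ] q [-6.390e-01 -1.130e-01  1.544e+00  1.000e-03  1.712e+00 -3.530e-01] F [-0.  -0.4 -3.2] o 0.015711018600444417 44.994147419929504
toolx [0.282 0.96  0.001] tooly [ 0.96  -0.282 -0.002]
[319.7  66.8]
block(top+side) [ 460.5 -170. ] [152.5 198.9] 8.59 [ 306  207   69   53 2601]
key 6 [373.7 209.8] [ 0.5394 -0.2559  0.036 ]
key 13 [336.8 211.8] [ 0.5176 -0.1506  0.036 ]
key 281 [359.3 228.7] [ 0.4783 -0.222   0.036 ]
key 13 [326.2 234.2] [ 0.448  -0.1301  0.036 ]
key 202 [335.4 251.5] [ 0.4027 -0.1632  0.036 ]
red 115 [335.6 225.7] [ 0.4788 -0.1532  0.022 ]
```

View pics/w8.png

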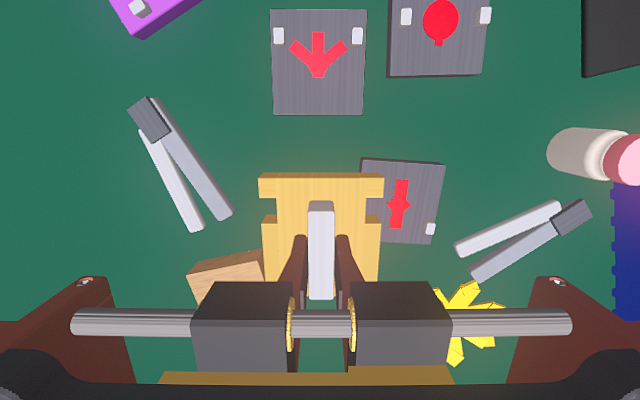

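The wrist view shows lower_a at (318,62), keys at (278,36) and (358,35), unmoved. The held upper_a has its front edge at row 173, columns 258–384, and its notches at the same end as the keys.

```bash
cat >> b.py <<'E'
def tip(im,m,s,zt):
    # held slab: front-edge corners (tool +x edge) -> tool frame
    hsv=cv2.cvtColor(im,cv2.COLOR_BGR2HSV); y=((hsv[...,0]>12)&(hsv[...,0]<28)&(hsv[...,1]>70)&(hsv[...,2]>215)).astype(np.uint8); y[:150]=0;y[210:]=0
    n,l,st_,c=cv2.connectedComponentsWithStats(y); i=1+st_[1:,4].argmax(); q=(l==i)
    x0=st_[i,0]; print(st_[i])
    R=Rn.from_rotvec(s['ee_rot']).as_matrix(); T=lambda p,z:(R.T@(at(m,p,z)-s['tcp_pos']))[:2]
    rows=[q[:,c].argmax() for c in range(x0+15,x0+st_[i,2]-15)]; r0=np.median(rows); print('slope',np.polyfit(range(len(rows)),rows,1)[0])
    cols=[(np.flatnonzero(q[r])[0],np.flatnonzero(q[r])[-1]+1) for r in range(int(r0)+4,int(r0)+16)]; cols=np.median(cols,axis=0)
    print('edge row',r0,'cols',cols); a,b=T((cols[0]-.5,r0+10),zt),T((cols[1]-.5,r0+10),zt); e=T((cols.mean()-.5,r0-.5),zt)
    print('width',np.linalg.norm(a-b),'centre y',(a+b)[1]/2,'front x',e[0],'=> centre x',e[0]-.044)
E
python3 - <<'E'
from b import *
im=cv2.imread('pics/w8.png'); m=np.load('m8.npy',allow_pickle=True).item(); s=robot.state()
lower(im,m,(255,0,376,128)); tip(im,m,s,.1487)
hsv=cv2.cvtColor(im,cv2.COLOR_BGR2HSV); print(hsv[36,278],hsv[36,358],hsv[100,290],hsv[130,320], hsv[180,300])
E
```

```text
block(top+side) [ 479.9 -160.2] [ 95.5 102.5] 73.57 [  269     9   107   107 10405]
key 44 [318.5   9. ] [ 0.4885 -0.1176  0.036 ]
key 6 [270.   22.5] [ 0.4435 -0.1154  0.036 ]
key 190 [278.   35.2] [ 0.4471 -0.1273  0.036 ]
key 192 [356.9  35.5] [ 0.5161 -0.1478  0.036 ]
key 6 [271.   43.5] [ 0.4388 -0.1319  0.036 ]
key 32 [289.5 114. ] [ 0.4356 -0.1958  0.036 ]
red 1209 [317.6  53.9] [ 0.4779 -0.1499  0.022 ]
[ 258  178  126   32 3315]
slope -2.0427117615547878e-16
edge row 178.0 cols [259. 384.]
width 0.08027632141458085 centre y 0.0003426131778837098 front x 0.044716806668724414 => centre x 0.0007168066687244165
[125  12 233] [125  12 234] [127  24 139] [ 78 108 116] [ 20 129 248]
```

Request:
{"op": "step_arm", "data": {
  "increments": "0.0323 -0.0006 0 0;0.0323 -0.0006 0 0;0.0323 -0.0006 0 0;0.0324 -0.0007 0 0;0 0 0 0;0 0 0.03 0;0 0 0.03 0;0 0 0.015 0;0 0 0 0;0 0 0 0;0 0 0 0"
}}

```text
time: 24.62
tcp_pos: [0.4761, -0.1606, 0.0628]
ee_rot: [2.512, 1.883, 0.002]
wrist_force: [0.0, -1.0, -3.3]
opening: 0.0156
grasp_force: 45.0
```

```bash
python3 - <<'E'
from b import *
s=st(); R=Rn.from_rotvec(s['ee_rot']).as_matrix(); print('to go',(R.T@(np.array([.4752,-.1602,.045])-s['tcp_pos'])).round(4))
t,mt=snap('top'); sd,ms=snap('side')
a=cv2.resize(sd[200:290,230:350],None,fx=3.3,fy=3.3,interpolation=cv2.INTER_CUBIC); cv2.imwrite('pics/c9.png',a)
t0=cv2.imread('pics/side0.png'); print(np.abs(sd.astype(int)-t0)[190:300,310:360].mean())
E
```

```text
24.6167 [ 0.4761 -0.1606  0.0628] [2.512e+00 1.883e+00 2.000e-03] q [-0.393 -0.16   1.716  0.     1.584 -0.109] F [ 0.  -1.  -3.3] o 0.015616466715758214 44.99407231807709
toolx [ 0.28  0.96 -0.  ] tooly [ 0.96  -0.28   0.002]
to go [ 0.0002 -0.001   0.0178]
12.810424242424242
```

Now I correct y by -0.001 and lower, watching for key contact at z≈0.0405.

Request:
{"op": "step_arm", "data": {
  "increments": "0 -0.001 0.01 0;0 0 0.006 0;0 0 0.004 0;0 0 0.004 0;0 0 0 0"
}}

```text
time: 25.13
tcp_pos: [0.4736, -0.1603, 0.0356]
ee_rot: [-2.513, -1.882, 0.002]
wrist_force: [0.0, 0.3, -2.7]
opening: 0.0154
grasp_force: 45.0
```

Request:
{"op": "step_arm", "data": {
  "increments": "0 0 0.003 0;0 0 0.003 0;0 0 0 0"
}}

```text
time: 25.38
tcp_pos: [0.474, -0.1604, 0.0304]
ee_rot: [-2.514, -1.883, 0.001]
wrist_force: [0.1, -0.8, -2.8]
opening: 0.0158
grasp_force: 45.0
```

Request:
{"op": "step_arm", "data": {
  "increments": "0 0 0.002 0;0 0 0.002 0;0 0 0.001 0;0 0 0 0;0 0 0 0"
}}

```text
time: 25.8
tcp_pos: [0.4745, -0.1605, 0.0265]
ee_rot: [2.514, 1.883, 0.0]
wrist_force: [-0.5, 0.4, 0.6]
opening: 0.0156
grasp_force: 45.0
```

Request:
{"op": "step_arm", "data": {
  "increments": "0 0 0 0;0 0 0 0;0 0 0 0;0 0 0 0;0 0 -0.02 0;0 0 -0.03 0;0 0 -0.04 0;0 0 -0.04 0;0 0 -0.04 0;0 0 0 0;0 0 0 0;0 0 0 0",
  "jaw": 0.045
}}

```text
time: 26.8
tcp_pos: [0.4743, -0.1605, 0.1954]
ee_rot: [-2.514, -1.883, 0.0]
wrist_force: [0.5, 0.6, -1.4]
opening: 0.0449
grasp_force: 0.0
```

```bash
python3 - <<'E'
from b import *
s=st(); im,m=snap('wrist','w10.png'); p=proj(m,[.4754,-.1595,.04]); print(p)
upper(im,m,tuple(map(float,p)),.040)
lower(im,m,(240,100,400,260))
R=Rn.from_rotvec(s['ee_rot']).as_matrix(); print(np.degrees(np.arctan2(R[1,1],R[0,1])))
q=[170,0,470,400]; cv2.imwrite('pics/c10.png',cv2.resize(im[60:320,180:460],None,fx=2,fy=2))
E
```

```text
26.8 [ 0.4743 -0.1605  0.1954] [-2.514 -1.883  0.   ] q [-0.394 -0.176  1.495  0.     1.823 -0.109] F [ 0.5  0.6 -1.4] o 0.044860238426317825 0.0
toolx [0.281 0.96  0.   ] tooly [ 0.96  -0.281 -0.   ]
[321.1 182.5]
slab [ 475.5 -158.5] [89.1 80.8] 73.74
bar [ 475.6 -158.2] [64.3 18.9] 74.15
block(top+side) [ 475.5 -169.6] [217.2 220.3] 73.61 [  240   100   160   160 20055]
key 700 [381.7 151.5] [ 0.5578 -0.1438  0.036 ]
key 9 [397.4 112.7] [ 0.5859 -0.1042  0.036 ]
key 9 [397.7 119.4] [ 0.5846 -0.1119  0.036 ]
key 27 [387.3 130.7] [ 0.5698 -0.1213  0.036 ]
key 26 [390.2 130.9] [ 0.5732 -0.1225  0.036 ]
key 11 [398.5 128.1] [ 0.5834 -0.122   0.036 ]
key 32 [397.1 139.9] [ 0.579  -0.1353  0.036 ]
key 5 [392. 140.] [ 0.573  -0.1337  0.036 ]
key 392 [334.4 156. ] [ 0.5004 -0.1327  0.036 ]
key 5 [396.8 147.4] [ 0.5768 -0.1441  0.036 ]
key 11 [394.8 153.1] [ 0.573  -0.1502  0.036 ]
key 139 [290.8 165.8] [ 0.4448 -0.1291  0.036 ]
key 118 [396.5 171.3] [ 0.5703 -0.1732  0.036 ]
key 650 [321.  185.5] [ 0.4739 -0.1641  0.036 ]
key 48 [288.1 199. ] [ 0.4279 -0.1694  0.036 ]
key 23 [354.3 252. ] [ 0.4913 -0.2678  0.036 ]
key 209 [389.5 251.3] [ 0.5383 -0.2805  0.036 ]
red 25 [385. 258.] [ 0.5314 -0.2974  0.022 ]
-16.337873967519105
```

View pics/c10.png

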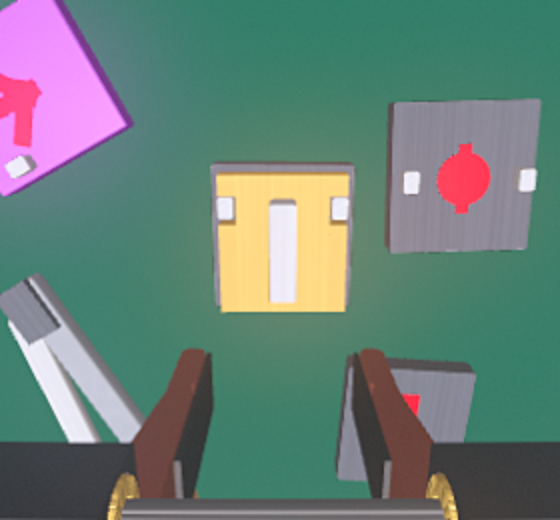

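The crop shows upper_a flush on lower_a with both keys, at (226,208) and (340,208), through its notches. Now I go back to the pull and shut the drawer.

Request:
{"op": "step_arm", "data": {
  "increments": "0 0 0 -4.7;0 0 0 -4.7;0.0371 0.0009 0 0;0.0371 0.0009 0 0;0.0371 0.0009 0 0;0.0371 0.0009 0 0;0.0371 0.0009 0 0;0.0371 0.0009 0 0;0 0 0 0;0 0 0.035 0;0 0 0.035 0;0 0 0.035 0;0 0 0 0;0 0 0 0"
}}

```text
time: 28.02
tcp_pos: [0.5042, 0.0593, 0.0878]
ee_rot: [-2.349, -2.08, 0.009]
wrist_force: [1.1, 1.0, 0.1]
opening: 0.0451
grasp_force: 0.0
```

```bash
python3 - <<'E'
from b import *
s=st(); R=Rn.from_rotvec(s['ee_rot']).as_matrix(); print('to go',(R.T@(np.array([.5065,.0596,.0165])-s['tcp_pos'])).round(4))
E
```

```text
28.0167 [0.5042 0.0593 0.0878] [-2.349 -2.08   0.009] q [ 0.05  -0.145  1.658 -0.     1.637  0.171] F [1.1 1.  0.1] o 0.04505111883019882 0.0
toolx [ 0.121  0.993 -0.001] tooly [ 0.993 -0.121 -0.007]
to go [0.0007 0.0028 0.0713]
```

Request:
{"op": "step_arm", "data": {
  "increments": "0 0.002 0.025 0;0 0 0.025 0;0 0 0.014 0;0 0 0.007 0;0 0 0 0;0 0 0 0"
}}

```text
time: 28.52
tcp_pos: [0.5097, 0.0594, 0.0221]
ee_rot: [2.351, 2.082, 0.003]
wrist_force: [-0.1, 0.1, -0.2]
opening: 0.045
grasp_force: 0.0
```

Request:
{"op": "step_arm", "data": {
  "increments": "0 0 0 0;0 0 0 0;0 0 0 0;0 0 0 0;0 0 0 0;0 0 0 0",
  "jaw": 0.0,
  "force": 40
}}

```text
time: 29.02
tcp_pos: [0.5061, 0.0599, 0.0206]
ee_rot: [-2.348, -2.081, 0.006]
wrist_force: [-11.7, 0.9, 8.5]
opening: 0.0134
grasp_force: 40.0
```

Request:
{"op": "step_arm", "data": {
  "increments": "0.01 0 0 0;0.015 0 0 0;0.015 0 0 0;0.015 0 0 0;0.015 0 0 0;0.015 0 0 0;0.015 0 0 0;0.015 0 0 0;0.01 0 0 0;0.006 0 0 0;0.004 0 0 0;0.002 0 0 0;0 0 0 0;0 0 0 0;0 0 0 0"
}}

```text
time: 30.27
tcp_pos: [0.5219, 0.1932, 0.0206]
ee_rot: [-2.351, -2.082, 0.014]
wrist_force: [-17.1, -9.4, 11.7]
opening: 0.0139
grasp_force: 40.0
```

Request:
{"op": "step_arm", "data": {
  "increments": "0.002 0 0 0;0.002 0 0 0;0 0 0 0;0 0 0 0"
}}

```text
time: 30.6
tcp_pos: [0.5219, 0.1936, 0.0206]
ee_rot: [2.352, 2.079, -0.023]
wrist_force: [-20.7, -21.8, 14.9]
opening: 0.0139
grasp_force: 40.0
```

Request:
{"op": "step_arm", "data": {
  "increments": "0 0 0 0;0 0 0 0;0 0 0 0;0 0 0 0;0 0 -0.03 0;0 0 -0.04 0;0 0 -0.04 0;0 0 -0.02 0;0.0315 0.0222 0 0;0.0315 0.0222 0 0;0.0315 0.0222 0 0;0.0315 0.0222 0 0;0 0 0 0;0 0 0 0;0 0 0 0",
  "jaw": 0.045
}}

```text
time: 31.85
tcp_pos: [0.6286, 0.3139, 0.1493]
ee_rot: [-2.351, -2.083, 0.002]
wrist_force: [0.8, -0.3, 0.8]
opening: 0.0447
grasp_force: 0.0
```

```bash
python3 - <<'E'
from b import *
s=st(); R=Rn.from_rotvec(s['ee_rot']).as_matrix(); print('to go',(R.T@(np.array([.6258,.3077,.0725])-s['tcp_pos'])).round(4),np.degrees(np.arctan2(R[1,1],R[0,1])))
E
```

```text
31.85 [0.6286 0.3139 0.1493] [-2.351e+00 -2.083e+00  2.000e-03] q [ 0.415  0.373  0.992 -0.     1.778  0.535] F [ 0.8 -0.3  0.8] o 0.04471430617148837 0.0
toolx [ 0.12   0.993 -0.001] tooly [ 0.993 -0.12  -0.001]
to go [-0.0064 -0.002   0.0768] -6.90883461610142
```

Request:
{"op": "step_arm", "data": {
  "increments": "-0.0064 -0.002 0.02 0;0 0 0.025 0;0 0 0.02 0;0 0 0.01 0;0 0 0.001 0;0 0 0 0"
}}

```text
time: 32.35
tcp_pos: [0.6259, 0.3073, 0.0754]
ee_rot: [2.352, 2.082, 0.002]
wrist_force: [0.2, -1.1, 0.2]
opening: 0.0449
grasp_force: 0.0
```

Request:
{"op": "step_arm", "data": {
  "increments": "0 0 0 0;0 0 0 0;0 0 0 0;0 0 0 0;0 0 0 0;0 0 0 0",
  "jaw": 0.0
}}

```text
time: 32.85
tcp_pos: [0.6263, 0.308, 0.0746]
ee_rot: [2.352, 2.083, 0.001]
wrist_force: [-1.4, 0.8, 2.8]
opening: 0.014
grasp_force: 40.0
```

Request:
{"op": "step_arm", "data": {
  "increments": "0 0 0 6.68;0 0 0 6.68;0 0 0 6.68;0 0 0 6.68;0 0 0 6.68;0 0 0 6.68;0 0 0 6.68;0 0 0 6.68;0 0 0 6.68;0 0 0 6.68;0 0 0 6.68;0 0 0 6.68;0 0 0 0;0 0 0 0;0 0 0 0"
}}

```text
time: 34.1
tcp_pos: [0.6254, 0.3089, 0.0746]
ee_rot: [-3.139, -0.088, 0.002]
wrist_force: [-5.0, 3.3, 4.5]
opening: 0.0136
grasp_force: 40.0
```

Request:
{"op": "step_arm", "data": {
  "increments": "0 0 0 0;0 0 0 0;0 0 0 0;0 0 0 0;0 0 -0.025 0;0 0 -0.035 0;0 0 0 0;0 0 0 0",
  "jaw": 0.045
}}

```text
time: 34.77
tcp_pos: [0.6278, 0.3082, 0.1377]
ee_rot: [-3.138, -0.08, -0.01]
wrist_force: [-0.7, 0.9, 0.0]
opening: 0.0447
grasp_force: 0.0
```

```bash
python3 - <<'E'
from b import *
s=st(); R=Rn.from_rotvec(s['ee_rot']).as_matrix(); print('to go',(R.T@(np.array([.5368,.3192,.0725])-s['tcp_pos'])).round(4),np.arctan2(R[1,1],R[0,1]))
E
```

```text
34.7667 [0.6278 0.3082 0.1377] [-3.138 -0.08  -0.01 ] q [ 0.408  0.354  1.036 -0.     1.745  1.928] F [-0.7  0.9  0. ] o 0.044736355696902916 0.0
toolx [0.999 0.051 0.006] tooly [ 0.051 -0.999 -0.002]
to go [-0.0907 -0.0155  0.0647] -1.5197790100072575
```

Request:
{"op": "step_arm", "data": {
  "increments": "-0.0302 -0.0052 0 0;-0.0302 -0.0052 0 0;-0.0302 -0.0052 0 0;0 0 0 -6.68;0 0 0 -6.68;0 0 0 -6.68;0 0 0 -6.68;0 0 0 -6.68;0 0 0 -6.68;0 0 0.025 0;0 0 0.025 0;0 0 0.01 0;0 0 0.004 0;0 0 0 0"
}}

```text
time: 35.93
tcp_pos: [0.5342, 0.3183, 0.0692]
ee_rot: [2.923, 1.151, -0.003]
wrist_force: [-0.2, -1.0, -0.5]
opening: 0.0453
grasp_force: 0.0
```

Request:
{"op": "step_arm", "data": {
  "increments": "0 0 0 0;0 0 0 0;0 0 0 0;0 0 0 0;0 0 0 0;0 0 0 0",
  "jaw": 0.0
}}

```text
time: 36.43
tcp_pos: [0.5355, 0.3182, 0.07]
ee_rot: [2.922, 1.15, 0.001]
wrist_force: [2.8, -2.4, -0.5]
opening: 0.0136
grasp_force: 40.0
```

Request:
{"op": "step_arm", "data": {
  "increments": "0 0 0 6.7;0 0 0 6.7;0 0 0 6.7;0 0 0 6.7;0 0 0 6.7;0 0 0 6.7;0 0 0 0;0 0 0 0;0 0 0 0"
}}

```text
time: 37.18
tcp_pos: [0.5349, 0.3194, 0.07]
ee_rot: [-3.139, -0.082, -0.0]
wrist_force: [1.2, 4.3, -2.2]
opening: 0.0138
grasp_force: 40.0
```

Request:
{"op": "step_arm", "data": {
  "increments": "0 0 0 0;0 0 0 0;0 0 0 0;0 0 0 0;0 0 -0.025 0;0 0 -0.035 0;0 0 0 0;0 0 0 0",
  "jaw": 0.045
}}

```text
time: 37.85
tcp_pos: [0.5362, 0.3193, 0.1334]
ee_rot: [-3.138, -0.077, -0.008]
wrist_force: [0.2, -1.0, 0.1]
opening: 0.0453
grasp_force: 0.0
```

```bash
python3 - <<'E'
from b import *
s=st(); R=Rn.from_rotvec(s['ee_rot']).as_matrix(); print('to go',(R.T@(np.array([.4475,.3310,.0725])-s['tcp_pos'])).round(4),np.arctan2(R[1,1],R[0,1]))
E
```

```text
37.85 [0.5362 0.3193 0.1334] [-3.138 -0.077 -0.008] q [ 0.483  0.147  1.285 -0.     1.704  2.005] F [ 0.2 -1.   0.1] o 0.04532322622432148 0.0
toolx [0.999 0.049 0.005] tooly [ 0.049 -0.999 -0.002]
to go [-0.0884 -0.0159  0.0605] -1.5220083223255543
```

Request:
{"op": "step_arm", "data": {
  "increments": "-0.0295 -0.0053 0 0;-0.0295 -0.0053 0 0;-0.0294 -0.0053 0 0;0 0 0 -7.07;0 0 0 -7.07;0 0 0 -7.07;0 0 0 -7.07;0 0 0 -7.07;0 0 0 -7.07;0 0 0 -7.07;0 0 0 -7.07;0 0 0 -7.07;0 0 0 -7.07;0 0 0 -7.07;0 0 0 -7.07;0 0 0 -7.07;0 0 0 -7.07;0 0 0 -7.07;0 0 0 -7.07;0 0 0 -7.07"
}}

```text
time: 39.52
tcp_pos: [0.4453, 0.3299, 0.1283]
ee_rot: [-1.49, -2.764, 0.004]
wrist_force: [0.2, -0.1, -0.9]
opening: 0.0449
grasp_force: 0.0
```

```bash
python3 - <<'E'
from b import *
s=st(); R=Rn.from_rotvec(s['ee_rot']).as_matrix(); print('to go',(R.T@(np.array([.4475,.3310,.0735])-s['tcp_pos'])).round(4),np.arctan2(R[1,1],R[0,1]))
E
```

```text
39.5167 [0.4453 0.3299 0.1283] [-1.49  -2.764  0.004] q [ 0.576 -0.033  1.48  -0.     1.697 -0.005] F [ 0.2 -0.1 -0.9] o 0.04494723753649954 0.0
toolx [-0.55   0.835 -0.   ] tooly [ 0.835  0.55  -0.003]
to go [-0.0003  0.0026  0.0548] 0.5817806515082113
```

Request:
{"op": "step_arm", "data": {
  "increments": "0 0.001 0.025 0;0 0 0.02 0;0 0 0.008 0;0 0 0 0;0 0 0 0"
}}

```text
time: 39.93
tcp_pos: [0.4462, 0.3306, 0.0764]
ee_rot: [-1.499, -2.76, 0.003]
wrist_force: [0.7, -0.7, 0.4]
opening: 0.0453
grasp_force: 0.0
```

Request:
{"op": "step_arm", "data": {
  "increments": "0 0 0 0;0 0 0 0;0 0 0 0;0 0 0 0;0 0 0 0;0 0 0 0",
  "jaw": 0.0
}}

```text
time: 40.43
tcp_pos: [0.447, 0.3311, 0.0776]
ee_rot: [1.499, 2.76, 0.002]
wrist_force: [0.3, 1.4, 0.5]
opening: 0.0136
grasp_force: 40.0
```

Request:
{"op": "step_arm", "data": {
  "increments": "0 0 0 6.69;0 0 0 6.69;0 0 0 6.69;0 0 0 6.69;0 0 0 6.69;0 0 0 6.69;0 0 0 6.69;0 0 0 6.69;0 0 0 6.69;0 0 0 6.69;0 0 0 6.69;0 0 0 6.69;0 0 0 6.69;0 0 0 6.69;0 0 0 6.69;0 0 0 6.69;0 0 0 6.69;0 0 0 6.69;0 0 0 0;0 0 0 0"
}}

```text
time: 42.1
tcp_pos: [0.4487, 0.3301, 0.0776]
ee_rot: [3.14, 0.067, 0.007]
wrist_force: [6.9, -2.1, -0.3]
opening: 0.014
grasp_force: 40.0
```

Request:
{"op": "step_arm", "data": {
  "increments": "0 0 0 0;0 0 0 0;0 0 0 0;0 0 0 0;0 0 -0.025 0;0 0 -0.04 0;0 0 -0.04 0;0 0 -0.04 0;0 0 -0.03 0;0.03 0.03 0 0;0.03 0.03 0 -7;0 0 0 -7;0 0 0 -7;0 0 0 -7;0 0 0 -7;0 0 0 -7;0 0 0 -7;0 0 0 -7;0 0 0 0;0 0 0 0",
  "jaw": 0.045
}}

```text
time: 43.77
tcp_pos: [0.5069, 0.2759, 0.2519]
ee_rot: [-2.746, -1.525, 0.0]
wrist_force: [-0.0, -0.2, -0.3]
opening: 0.0448
grasp_force: 0.0
```

```bash
python3 - <<'E'
from b import *
s=st(); im,m=snap('wrist','w11.png'); t,mt=snap('top','t11.png')
P=[rect(im,m,c,1.447,.121,.04,200) for c in([.4473,.331],[.5365,.319],[.6258,.308])]
o=np.zeros((600,720,3),np.uint8); o[:200,:600]=np.hstack(P); o[200:600,:640]=t; cv2.imwrite('pics/c11.png',o)
E
```

```text
43.7667 [0.5069 0.2759 0.2519] [-2.746 -1.525  0.   ] q [0.44  0.047 1.181 0.    1.914 0.996] F [-0.  -0.2 -0.3] o 0.044771666809798376 0.0
toolx [ 0.529  0.849 -0.   ] tooly [ 0.849 -0.529 -0.   ]
```

View pics/c11.png

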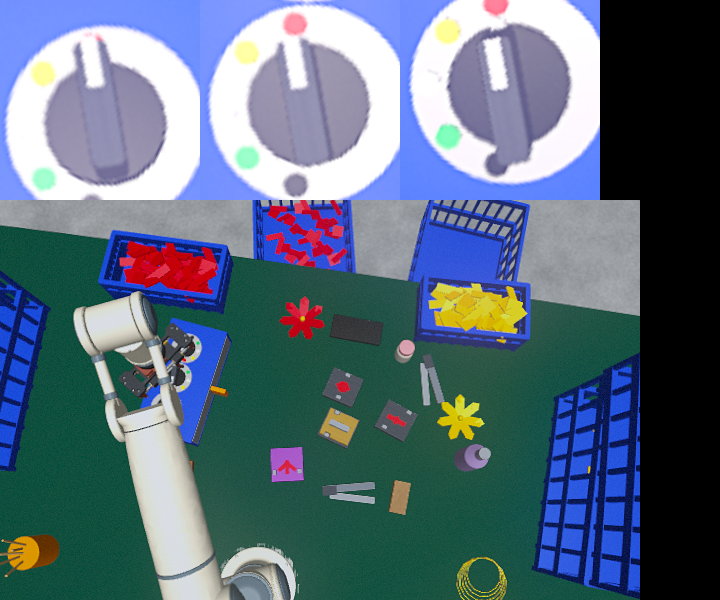

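All three pointers are at red, the drawer is shut, and the brass half is still on lower_a. One numeric check on the pull and the upper, then hand in.

```bash
python3 - <<'E'
from b import *
m=robot.camera_model('top')
for f in('top0.png','t11.png'):
    im=cv2.imread('pics/'+f); hsv=cv2.cvtColor(im,cv2.COLOR_BGR2HSV); o=((hsv[...,0]>8)&(hsv[...,0]<24)&(hsv[...,1]>170)&(hsv[...,2]>190)).astype(np.uint8)
    o[:170]=0;o[210:]=0;o[:,:205]=0;o[:,235:]=0; q=np.argwhere(o)[:,::-1]; print(len(q),q.mean(0).round(2))
upper(im,m,(330,225),.040)
if abs(q.mean(0)[0]-217.75)<.6: print(robot.sign_off())
E
```

```text
69 [217.75 189.28]
61 [217.64 189.16]
slab [ 476.1 -161.6] [89.2 82.6] 73.68
bar [ 475.1 -162.4] [64.6 23.6] 73.63
the job is handed in; nothing more can be done
None
```

The job is handed in: the drawer held only upper_a, which is now seated flush on lower_a, and the drawer is shut with all three dials at their red dots.

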